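# Release a ratchet clamp: pawl off, wing knob back to the click

## Task

Release the ratchet clamp fixture: flick its orange-posted pawl off the ratchet wheel so that it snaps over and stays off, then turn the black wing knob back (counter-clockwise seen from above) until it clicks past its detent and rests in the notch just behind it, with the green indicator pin sunk. The notch lies somewhere beyond a quarter turn and differs from day to day, so feel for the click and stop there; leave the steel setting master standing in the clamp and knock nothing over.

Things in the scene. Friction and masses are not known exactly. Their poses are not given: they have to be found in the camera images.
- fixture: Clamp fixture bolted to the bench: grey plate 140 (x) x 280 (y) x 12 mm. Origin: centre of its underside, on the knob's axis; z up, robot's side -x. On it: white round housing (radius 52 mm, 46 mm high) at the origin; two dark jaws (48 mm high) round the setting master, y 60 to 126 mm; black indicator pod (radius 10 mm, 46 mm high) at x -52, y 60 mm; pawl pivot at x 35, y -60 mm.
- wing_grip (a point): On the knob's vertical axis at grip height, 85 mm above the bench; turns with the knob: x along the wing, z up. The wing is a black upright bar 84 mm long (x), 16 mm thick (y), 67 to 101 mm high, on a round hub (radius 28 mm, foot 56 mm high). Below it, in one piece, the steel ratchet wheel, radius 46 mm, 48 to 56 mm high. A white line marks one end; both ends grip alike.
- drum (a joint): Angle of knob and ratchet wheel (rad), near 0 at the start, growing counter-clockwise from above (the way back); blocked at about 0.05 by the pawl. Friction 0.03 N m, else free up to a hidden sprung detent: torque peaks near 0.12 N m, vanishes at the crest (anywhere from 1.5 to 2.1 rad), then pulls the knob into a notch 0.38 rad further, where it stays when let go. Then a stiff stop.
- indicator (a joint): Height of the green indicator pin (m) in the black pod, driven by the detent: 0 before the detent (8 mm proud of the pod), climbing to about +0.006 on the crest, sinking to about -0.005 (3 mm proud) when the knob rests in the notch.
- pawl (a joint): Angle of the pawl about its upright pivot (rad): 0 on the wheel, 0.75 fully off, growing counter-clockwise seen from above. An over-centre spring snaps it to whichever side of 0.375 it stands; pushing it over takes about 2 N at the post.
- pawl_post (a point): On the axis of the pawl's upright orange post, 85 mm above the bench. The post is 13 mm across, 48 to 97 mm high, 60 mm from the pawl's pivot; the pawl's steel arms lie 48 to 61 mm high. To take the pawl off, the post swings about 44 mm toward the fixture's +x, away from the robot: from x 13 to x 57 mm, y about -116 mm in the fixture's frame.
- setting_master: Stepped steel setting master, 30 mm across, 43 mm high, standing loose on the plate between the jaws; origin at the centre of its underside, z up. The jaw beside the housing moves away from it as the knob turns back.
- oil_bottle: Small yellow oil bottle with a red spout, 36 mm across, 98 mm high, standing on the bench to the left of the fixture; origin at the centre of its underside, z up. A bystander.

How it is judged:
By the outcome, as a careful person would: the job done as asked, in the order asked, and still so for the second after the job is handed in, with the robot touching nothing.
It also fails if it takes over 61 s, if anything falls off the work surface, if the arm or the gripper's body presses on something with over 40 N, if the wrist force passes 120 N, or if a joint passes its speed limit or range.

## Robot

A 6-joint arm with a two-finger parallel gripper is mounted at the origin on a cart in front of the work surface, level with it; the furniture and walls round the work are solid. World frame = base frame: x ahead of the robot, y to its left, z up, the work surface at z = 0. Lengths are in m, angles in rad, forces in N, time in s.
With the tool pointing down it reaches from about 0.325 to 0.9 m from the base axis. Payload 6.1 kg.
Tool frame: the origin (TCP) lies on the front face of the gripper's body, between the roots of the fingers; the fingertips stand 70 mm ahead of it and the grasp point (between the pads) lies 51 mm ahead of it (r.tip_extent is the distance from the TCP to the fingertips, in m); z points along the fingers, y is the direction in which the jaws open and shut (so a half turn about z gives the same grasp; the last joint's range is limited). The gripper opens to 87 mm and grips with 3 to 60 N. Pads are 19 mm wide; open, the fingers measure 117 mm over their backs; the gripper's body (75 mm by 190 mm) begins 51 mm behind the grasp point.
Start: joints at [-1.275, 0.22, 1.526, -0, 1.395, -0.126], TCP at [0.256, -0.57, 0.292] pointing down, gripper open.
Joint ranges: [-2.98, 2.98], [-0.91, 2.08], [0.09, 2.57], [-1.24, 4.39], [0.2, 2.65], [-2.68, 2.68]. Speed limits (rad/s): [2.57, 2.57, 3.01, 3.14, 3.14, 3.14].

## Interface

Orientations are given as a unit quaternion [w, x, y, z].
In Python, from workcell import r gives the robot as it stands.
- The arm moves only by the tool send_rows, never from a script. Its argument "moves" is a list of rows, each a list of 7 numbers: the shift along the world's x, y, z in mm, then the turn, a rotation vector about the world's x, y, z in rad, then the closure in counts, from 0 (fully open) to 255 (shut). In form: [[x, y, z, wx, wy, wz, jaw], ...]. A call has 1 to 8 rows; each row shifts and turns the pose as measured when the row begins; what a row does not reach is not made up. A row lasts 1/8 s, in which the tool goes at most 62.5 mm and 10.7 degrees, less where a joint would pass 70% of its speed; a pose out of reach is approached as far as the arm can. A call with a gripper value outside its range is refused whole. The fingers move at their own pace and stop on an object; "squeeze" is the grip in N (left out, the last holds). Time passes only in rows, so rows that do not move let the fingers close. It gives the time, the measured TCP pose, the force and the opening at its end, in the units of the state.
- r.get_obs(): the state, without advancing time (a new reading comes with each control period).
- r.grab_frame(name): name is "scene" or "top" or "wrist"; returns a dict with "pixels" (400x640x3 uint8, red, green, blue), "depth" (400x640 float32, m along the optical axis (not along the pixel's ray), 0 where there is no reading), "camera_matrix" (3x3 intrinsics, pixels), "rvec" (rotation vector, rad) and "tvec" (3), from world to camera coordinates, as OpenCV has them. Camera axes: x right, y down, z forward; pixel columns grow to the right and rows downward; lengths in m; the calibration is good to about 2 mm. A picture is of the moment at which its call begins.
- r.job_done(): hands the job in, once; it reports no verdict.
The state is a dict: "clock": time; "joint_pos": joint angles; "joint_velocities": joint speeds; "effort": joint torques, N m; "ee_pos": TCP position; "eef_rot": TCP orientation; "contact_force": force on the tool from outside, world axes, zero at the start; "ft_torque": the same for the moment, N m; "width": finger opening in m.
Only numpy, scipy, OpenCV 4.12 (cv2) and the standard library are available. Lean on these libraries where they do the work, as an engineer would, in place of code of your own. Each camera call takes 0.05 s, during which the arm holds its last target. There are 200 camera calls.

## Working session

There is one attempt and no reset: what is moved stays moved. The work goes in short steps, Python scripts to look and compute and a tool call to move; the robot and the scene stay as the last step left them, time stands still between calls to the robot, and variables do not carry over. Pictures are saved under pics/ and viewed, about 8 in all and at most 12, crops included, and the job is handed in when it is done.

Besides the shell and the picture viewer there is one more tool, called by a JSON object that holds its "op" and its "data". send_rows: Moves the arm, as the interface text tells. Its arguments: {"type":"object","properties":{"moves":{"type":"array","items":{"type":"array","items":{"type":"number"}}},"squeeze":{"type":"number"}},"required":["moves"]}

```bash
mkdir -p pics
cat > h.py <<'E'
import numpy as np,cv2
from workcell import r
def grab(n,f=None):
    d=r.grab_frame(n)
    if f: cv2.imwrite('pics/'+f,d['pixels'][:,:,::-1])
    R=cv2.Rodrigues(np.array(d['rvec'],float))[0];t=np.array(d['tvec'],float).reshape(3);K=np.array(d['camera_matrix'])
    Z=d['depth'];v,u=np.mgrid[:400,:640]
    c=np.stack([(u-K[0,2])/K[0,0]*Z,(v-K[1,2])/K[1,1]*Z,Z],-1)
    P=(c-t)@R
    P[Z==0]=np.nan
    return d['pixels'],P
def st():
    o=r.get_obs()
    for k in ['clock','joint_pos','ee_pos','eef_rot','contact_force','ft_torque','width']: print(k,np.round(o[k],4))
E
python3 - <<'E'
from h import *
import numpy as np
a,P=grab('top','top1.png');b,Q=grab('scene','sc1.png')
np.savez('t1.npz',a=a,P=P,b=b,Q=Q)
cv2.imwrite('pics/both.png',cv2.resize(np.vstack([a,b])[:,:,::-1],(480,600)))
st()
hsv=cv2.cvtColor(a,cv2.COLOR_RGB2HSV)
for n,l,h in [('orange',(8,150,100),(20,255,255)),('green',(45,100,60),(85,255,255)),('yellow',(22,120,100),(35,255,255))]:
    for nm,im,X in(('top',a,P),('sc',b,Q)):
        m=cv2.inRange(cv2.cvtColor(im,cv2.COLOR_RGB2HSV),l,h)>0
        k,L,S,C=cv2.connectedComponentsWithStats(m.astype('uint8'))
        for i in range(1,k):
            if S[i,4]>15: print(n,nm,C[i].round(),S[i,4],np.nanmedian(X[L==i],0).round(4),np.nanmax(X[L==i][:,2]).round(4))
E
```

```text
clock 0.1
joint_pos [-1.2751  0.2212  1.5275 -0.      1.3947 -0.1261]
ee_pos [ 0.2557 -0.5698  0.2912]
eef_rot [-9.000e-04  9.778e-01  2.093e-01 -1.000e-04]
contact_force [-0.7101  0.3295  0.9798]
ft_torque [-0.0144  0.0475  0.0276]
width 0.0869
orange top [441. 200.] 28 [ 0.535  -0.1976  0.0943] 0.0971
orange sc [388. 165.] 72 [ 0.5322 -0.194   0.075 ] 0.0966
green top [100.  61.] 856 [ 1.1307  0.8239 -0.4819] -0.4704
green top [104.  67.] 16 [ 1.1349  0.8286 -0.5465] -0.5275
green top [355. 242.] 26 [ 0.4551 -0.0299  0.0517] 0.0563
green sc [372. 213.] 25 [ 0.4531 -0.0257  0.0515] 0.0539
yellow top [212. 154.] 114 [0.6383 0.2657 0.0553] 0.0618
yellow top [202. 269.] 16 [0.402  0.2912 0.0168] 0.0193
yellow top [185. 285.] 42 [0.3658 0.3297 0.0157] 0.0197
yellow sc [448.  85.] 94 [ 0.8336 -1.0658  0.0305] 0.0585
yellow sc [202. 251.] 482 [0.6303 0.2825 0.0346] 0.0603
```

View pics/top1.png

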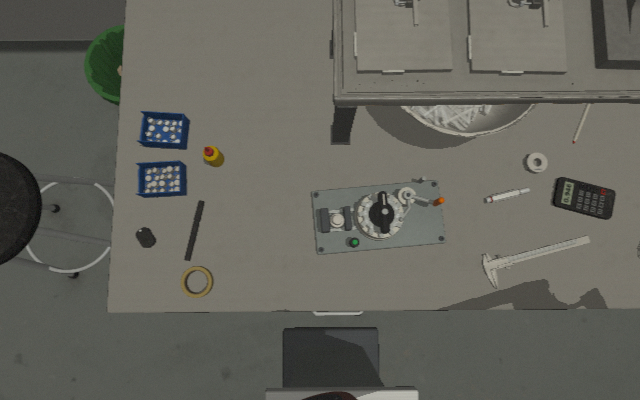

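View pics/sc1.png

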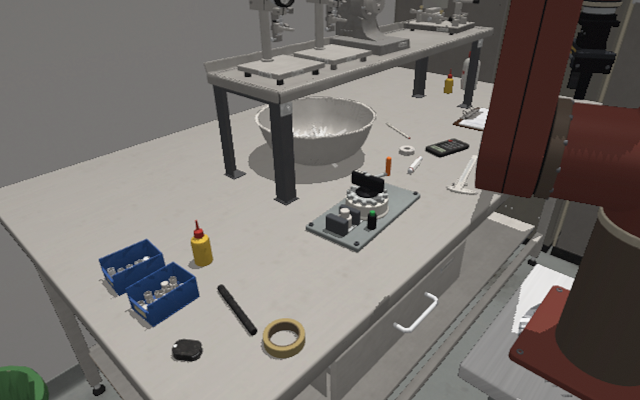

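The top view shows the fixture at about (380,215), its post at (441,200), pin at (355,242) and bottle at (212,154). A shelf edge lies at row ~100. Next I fit the fixture pose and the wing angle, and check the shelf clearance.

Run:
```python
from h import *
D=np.load('t1.npz');a,P,b,Q=[D[k] for k in 'aPbQ']
m=(P[...,2]>.006)&(P[...,2]<.2)&(P[...,0]>.38)&(P[...,0]<.68)&(P[...,1]>-.26)&(P[...,1]<.13)
k,L,S,C=cv2.connectedComponentsWithStats(m.astype('uint8'));i=1+np.argmax(S[1:,4])
M=(L==i);pl=M&(P[...,2]<.02)
rc=cv2.minAreaRect((P[pl][:,:2]*1000).astype('float32'));print('plate',rc)
for n,im,X in(('top',a,P),('sc',b,Q)):
    d=im.max(-1)<60
    w=d&(X[...,2]>.088)&(X[...,2]<.106)&(X[...,0]>.4)&(X[...,0]<.6)&(X[...,1]>-.2)&(X[...,1]<.05)
    p=X[w][:,:2]*1000;print(n,len(p),cv2.minAreaRect(p.astype('float32')),p.mean(0),X[w][:,2].max())
    bt=(X[...,2]>.015)&(X[...,2]<.1)&(abs(X[...,0]-.635)<.05)&(abs(X[...,1]-.27)<.05)
    print('bottle',np.nanmin(X[bt],0),np.nanmax(X[bt],0))
hi=(P[...,2]>.15)&(P[...,0]<1)&(P[...,1]>-.5)&(P[...,1]<.3)&(P[...,0]>.4)
print('shelf',np.nanpercentile(P[hi],[0,1,5,50,99],axis=0))
yaw=np.radians(5.2)
for y in (4,5,6,7):
    c,s=np.cos(np.radians(y)),np.sin(np.radians(y));R=np.array([[c,-s],[s,c]])
    print(y,np.array([535,-197.6])-R@[13,-116],np.array([455,-29])-R@[-52,60])
crop=cv2.resize(a[160:270,300:460],None,fx=5,fy=5,interpolation=cv2.INTER_CUBIC);cv2.imwrite('pics/c1.png',crop[:,:,::-1])
```

```text
plate ((514.41796875, -83.56422424316406), (143.80052185058594, 279.8111572265625), 4.891578197479248)
top 267 ((512.5025024414062, -83.80786895751953), (81.70669555664062, 16.306087493896484), 3.582180976867676) [507.78475754 -82.36773698] 0.10345638870320727
bottle [0.62665396 0.25553885 0.01573153] [0.65968345 0.29077571 0.09840526]
sc 180 ((508.9910888671875, -79.43680572509766), (80.92923736572266, 10.728853225708008), 2.3537020683288574) [505.52708973 -78.44620319] 0.10131062304867221
bottle [0.62389979 0.25808308 0.01503359] [0.65927316 0.29268491 0.09621933]
shelf [[ 0.66787299 -0.48796903  0.15157395]
 [ 0.66965506 -0.46270678  0.25273252]
 [ 0.67139365 -0.44321834  0.27031469]
 [ 0.74002165 -0.21727651  0.29525342]
 [ 0.8373217   0.01659178  0.37671442]]
4 [513.93991639 -82.78940433] [511.05871904 -85.22650638]
5 [511.93940277 -83.17443968] [512.03146887 -84.23958326]
6 [509.94591362 -83.59433016] [512.98684636 -83.23583363]
7 [507.96005619 -84.04894787] [513.92456049 -82.21556324]
```

View pics/c1.png

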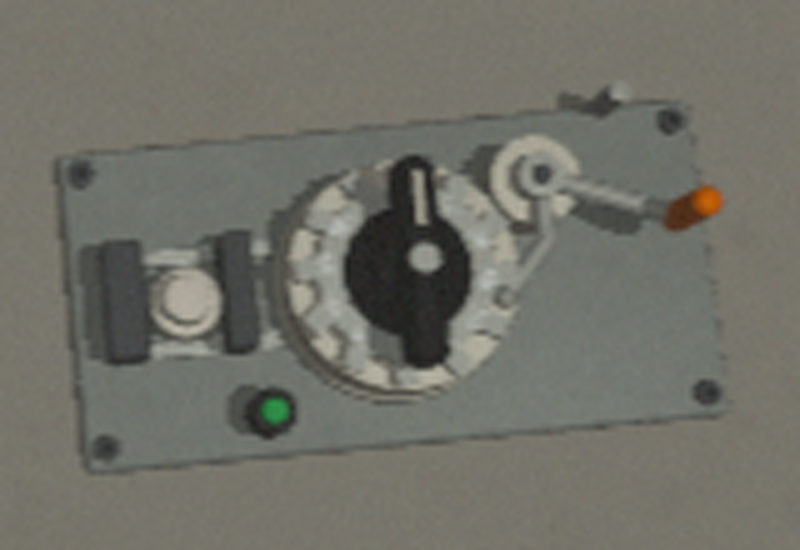

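The fixture is at (512,-84) mm with yaw about 5°, the wing lies along its x, and the shelf front is at x ≈ 668 mm. I'll go to the robot side of the post with the fingers shut.

{"op": "send_rows", "data": {"moves": [[29,47,-10,0,0,-0.042,255],[29,47,-10,0,0,-0.042,255],[29,47,-10,0,0,-0.042,255],[29,47,-10,0,0,-0.042,255],[29,47,-10,0,0,-0.042,255],[29,47,-10,0,0,-0.042,255],[29,47,-10,0,0,-0.042,255],[29,47,-10,0,0,-0.042,255]], "squeeze": 40}}

```text
clock: 1.1
ee_pos: [0.4896, -0.1841, 0.2065]
eef_rot: [-0.001, 0.999, 0.033, -0.0]
contact_force: [0.3, -0.5, -0.3]
width: 0.0151
```

{"op": "send_rows", "data": {"moves": [[0,-8,-20,0,0,0.02,255],[0,-4,-20,0,0,0,255],[0,0,-20,0,0,0,255],[0,0,-2,0,0,0,255]]}}

```text
clock: 1.6
ee_pos: [0.4905, -0.1901, 0.1408]
eef_rot: [-0.003, 0.999, 0.048, -0.002]
contact_force: [-0.5, -0.3, 0.9]
width: 0.0005
```

Run:
```python
from h import *
grab('wrist','w1.png');st()
```

```text
clock 1.65
joint_pos [-0.5213  0.1533  1.9062  0.0031  1.0868  0.9521]
ee_pos [ 0.491  -0.1904  0.1416]
eef_rot [-0.0024  0.9988  0.048  -0.0012]
contact_force [-1.0406 -0.5876 -0.063 ]
ft_torque [ 0.0451 -0.0115  0.0083]
width 0.0002
```

View pics/w1.png

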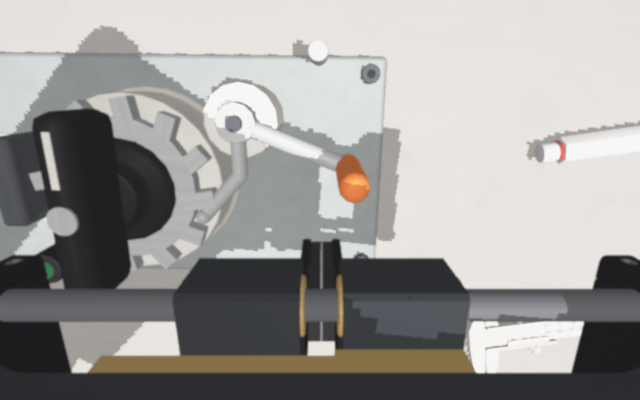

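The fingers (columns 302–342) sit 7 mm left of the orange post (352,180), so I shift over and push along the fixture's +x.

{"op": "send_rows", "data": {"moves": [[0,-8,0,0,0,0,255],[12,0,0,0,0,0,255],[10,0,0,0,0,0,255],[10,0,0,0,0,0,255],[10,0,0,0,0,0,255],[8,0,0,0,0,0,255],[8,0,0,0,0,0,255],[8,0,0,0,0,0,255]]}}

```text
clock: 2.65
ee_pos: [0.5625, -0.201, 0.1446]
eef_rot: [-0.0, 0.999, 0.048, -0.0]
contact_force: [-14.3, -1.1, 3.1]
width: 0.0008
```

```bash
cat > o.py <<'E'
from h import *
b,X=grab('wrist')
m=cv2.inRange(cv2.cvtColor(b,cv2.COLOR_RGB2HSV),(5,150,80),(20,255,255))>0
m&=(X[...,2]>.08)&(X[...,2]<.11)
print('orange',np.nanmedian(X[m],0),m.sum());st()
E
python3 o.py
```

```text
orange [ 0.58119626 -0.19633958  0.09520994] 845
clock 2.7
joint_pos [-4.7540e-01  3.0320e-01  1.7201e+00 -7.0000e-04  1.1213e+00  9.9980e-01]
ee_pos [ 0.562  -0.2011  0.1444]
eef_rot [-5.000e-04  9.988e-01  4.790e-02 -1.500e-03]
contact_force [-6.4878 -0.3593  3.8286]
ft_torque [0.0357 0.8287 0.0161]
width 0.0006
```

The pawl is at its off stop. Back off, lift, open, and go above the knob.

{"op": "send_rows", "data": {"moves": [[-15,0,0,0,0,0,255],[-15,0,20,0,0,0,255],[-10,10,35,0,0,0,255],[-6,30,10,0,0,0,0],[-2,38,0,0,0,0,0],[0,38,0,0,0,-0.01,0],[0,0,0,0,0,0,0]]}}

```text
clock: 3.58
ee_pos: [0.509, -0.0813, 0.2106]
eef_rot: [-0.002, 0.999, 0.042, -0.001]
contact_force: [0.4, -0.7, 0.9]
width: 0.0326
```

Run:
```python
from h import *
a,P=grab('wrist','w2.png');st()
b,Q=grab('top')
for im,X in((a,P),(b,Q)):
    w=(im.max(-1)<70)&(X[...,2]>.094)&(X[...,2]<.107)&(abs(X[...,0]-.512)<.07)&(abs(X[...,1]+.084)<.06)
    p=X[w][:,:2]*1000
    if len(p)>20:print(len(p),cv2.minAreaRect(p.astype('float32')),np.percentile(p,[2,50,98],axis=0))
    m=cv2.inRange(cv2.cvtColor(im,cv2.COLOR_RGB2HSV),(5,150,80),(20,255,255))>0
    m&=(X[...,2]>.08)&(X[...,2]<.11);print('orange',np.nanmedian(X[m],0),m.sum())
```

```text
clock 3.625
joint_pos [-0.3145  0.0354  1.8891  0.0019  1.2191  1.1726]
ee_pos [ 0.5092 -0.0824  0.2106]
eef_rot [-1.200e-03  9.991e-01  4.150e-02 -6.000e-04]
contact_force [-0.1004 -0.5386  0.3812]
ft_torque [-0.0501  0.0434 -0.0261]
width 0.0365
2335 ((512.70556640625, -85.45256042480469), (81.29898834228516, 15.997323036193848), 3.3519680500030518) [[475.13617119 -93.35517191]
 [518.69133796 -85.53879338]
 [551.87770532 -76.80429424]]
orange [ 0.57835725 -0.19128597  0.09284288] 422
orange [0.64480983 0.27182649 0.09425943] 2
```

View pics/w2.png

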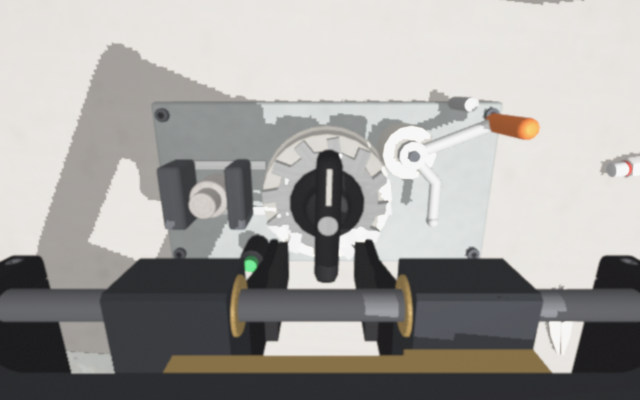

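The pawl (tip at 433,220) is clear of the wheel and the post is at x=578 mm. The wing's centre is (512.5,-85). Descend on it and grip.

{"op": "send_rows", "data": {"moves": [[3,-3,0,0,0,-0.01,0],[0,0,0,0,0,0,0],[0,0,0,0,0,0,0],[0,0,-25,0,0,0,0],[0,0,-25,0,0,0,0],[0,0,-18,0,0,0,0],[0,0,0,0,0,0,0]]}}

```text
clock: 4.55
ee_pos: [0.5128, -0.0908, 0.141]
eef_rot: [-0.001, 0.999, 0.033, -0.0]
contact_force: [-0.0, -0.2, 0.7]
width: 0.0869
```

{"op": "send_rows", "data": {"moves": [[0,5.5,0,0,0,0,0],[0,0,0,0,0,0,180],[0,0,0,0,0,0,255],[0,0,0,0,0,0,255],[0,0,0,0,0,0,255],[0,0,0,0,0,0,255],[0,0,0,0,0,0,255],[0,0,0,0,0,0,255]], "squeeze": 30}}

```text
clock: 5.55
ee_pos: [0.5147, -0.0857, 0.1442]
eef_rot: [0.0, 0.999, 0.033, 0.002]
contact_force: [-0.3, -0.1, 0.0]
width: 0.025
```

```bash
python3 -c "
from h import *
st()"
```

```text
clock 5.55
joint_pos [-3.1670e-01  1.3290e-01  1.9233e+00  1.1000e-03  1.0810e+00  1.1879e+00]
ee_pos [ 0.5147 -0.0857  0.1442]
eef_rot [3.000e-04 9.995e-01 3.280e-02 2.300e-03]
contact_force [-0.3042 -0.0765  0.0063]
ft_torque [ 0.0395 -0.0525 -0.0032]
width 0.025
```

Still closing; correct the small offset and finish.

{"op": "send_rows", "data": {"moves": [[-2,0,-2,0,0,0,255],[0,0,0,0,0,0,255],[0,0,0,0,0,0,255]]}}

```text
clock: 5.92
ee_pos: [0.5133, -0.0847, 0.1429]
eef_rot: [-0.001, 0.999, 0.033, 0.003]
contact_force: [-0.6, 0.0, 1.6]
width: 0.0158
```

```bash
python3 -c "
from h import *
st()"
```

```text
clock 5.925
joint_pos [-0.3171  0.1306  1.9289  0.0041  1.0767  1.1867]
ee_pos [ 0.5133 -0.0847  0.1429]
eef_rot [-8.000e-04  9.995e-01  3.260e-02  3.200e-03]
contact_force [-0.6032  0.0471  1.5595]
ft_torque [ 0.0492 -0.0556 -0.0067]
width 0.0158
```

{"op": "send_rows", "data": {"moves": [[0,0,0,0,0,0.12,255],[0,0,0,0,0,0.12,255],[0,0,0,0,0,0.12,255],[0,0,0,0,0,0.12,255]]}}

```text
clock: 6.42
ee_pos: [0.5131, -0.084, 0.1429]
eef_rot: [-0.002, 0.961, 0.276, 0.003]
contact_force: [0.4, 1.6, 1.6]
width: 0.0157
```

```bash
cat > s.py <<'E'
from h import *
st();q=r.get_obs()['eef_rot'];print('drum',2*np.arctan2(q[2],q[1])-.07)
E
python3 s.py
```

```text
clock 6.425
joint_pos [-0.3178  0.1318  1.9275  0.008   1.0803  0.6902]
ee_pos [ 0.5131 -0.084   0.1429]
eef_rot [-0.0023  0.9612  0.2759  0.0028]
contact_force [0.3707 1.5941 1.6167]
ft_torque [ 0.1899  0.0097 -0.1295]
width 0.0157
drum 0.4890674542187296
```

{"op": "send_rows", "data": {"moves": [[0,-1,0,0,0,0.12,255],[0,0,0,0,0,0.12,255],[0,0,0,0,0,0.12,255],[0,0,0,0,0,0.12,255],[0,0,0,0,0,0.12,255],[0,0,0,0,0,0.12,255],[0,0,0,0,0,0,255],[0,0,0,0,0,0,255]]}}

```text
clock: 7.42
ee_pos: [0.5125, -0.0834, 0.1429]
eef_rot: [-0.005, 0.796, 0.605, 0.001]
contact_force: [0.2, 0.4, 1.0]
width: 0.0159
```

```bash
python3 s.py
```

```text
clock 7.425
joint_pos [-0.3175  0.1354  1.9234  0.0089  1.0894 -0.0506]
ee_pos [ 0.5125 -0.0834  0.1429]
eef_rot [-0.005   0.7961  0.6051  0.0014]
contact_force [0.1825 0.4097 1.0196]
ft_torque [-0.0466 -0.2096  0.0424]
width 0.0159
drum 1.229813931581539
```

{"op": "send_rows", "data": {"moves": [[0,-1,0,0,0,0.1,255],[0,0,0,0,0,0.1,255],[0,0,0,0,0,0,255]]}}

```text
clock: 7.8
ee_pos: [0.5123, -0.0834, 0.1429]
eef_rot: [-0.006, 0.732, 0.681, 0.001]
contact_force: [-0.8, 0.0, 1.7]
width: 0.0158
```

```bash
cat >> s.py <<'E'
for n in ('scene','wrist','top'):
    im,X=grab(n)
    m=cv2.inRange(cv2.cvtColor(im,cv2.COLOR_RGB2HSV),(45,90,40),(85,255,255))>0
    m&=(abs(X[...,0]-.455)<.02)&(abs(X[...,1]+.029)<.02)
    if m.sum()>3: v=np.where(m)[0];print('pin',n,m.sum(),v.min(),v.max(),v.mean().round(2),np.percentile(X[m][:,2],[10,50,95]).round(4))
print('fz tz',[np.round(r.get_obs()['ft_torque'][2],3)])
E
python3 s.py
```

```text
clock 7.8
joint_pos [-0.3177  0.1366  1.9221  0.0091  1.0922 -0.2499]
ee_pos [ 0.5123 -0.0834  0.1429]
eef_rot [-0.006   0.7321  0.6812  0.0013]
contact_force [-0.7767  0.0472  1.6868]
ft_torque [-0.1269 -0.2982  0.0543]
width 0.0158
drum 1.4287683190782785
pin scene 25 211 215 213.0 [0.0457 0.0501 0.0533]
pin wrist 449 143 165 153.96 [0.0473 0.0533 0.0546]
pin top 21 239 244 241.71 [0.0506 0.0517 0.0539]
fz tz [np.float64(0.004)]
```

The pin's top reads 54 mm (proud), so the detent has not been reached yet.

{"op": "send_rows", "data": {"moves": [[0,-0.5,0,0,0,0.08,255],[0,0,0,0,0,0.08,255],[0,0,0,0,0,0,255]]}}

```text
clock: 8.32
ee_pos: [0.5121, -0.0834, 0.1429]
eef_rot: [-0.007, 0.676, 0.737, 0.001]
contact_force: [-0.9, 0.4, 1.3]
width: 0.0157
```

```bash
python3 s.py|grep -v joint
```

```text
clock 8.325
ee_pos [ 0.5121 -0.0834  0.1429]
eef_rot [-0.0068  0.6762  0.7366  0.0012]
contact_force [-0.8669  0.4101  1.3036]
ft_torque [-0.1063 -0.3413 -0.057 ]
width 0.0157
drum 1.586228893476889
pin scene 29 210 216 212.79 [0.0458 0.0501 0.0542]
pin wrist 460 126 149 137.14 [0.0476 0.0541 0.0553]
pin top 22 239 244 241.59 [0.0503 0.052  0.0539]
fz tz [np.float64(-0.086)]
```

{"op": "send_rows", "data": {"moves": [[0,0,0,0,0,0.08,255],[0,0,0,0,0,0.06,255],[0,0,0,0,0,0,255]]}}

```text
clock: 8.85
ee_pos: [0.512, -0.0834, 0.1429]
eef_rot: [-0.007, 0.624, 0.782, 0.001]
contact_force: [-2.0, 1.1, 2.2]
width: 0.016
```

```bash
python3 s.py|grep -v joint
```

```text
clock 8.85
ee_pos [ 0.512  -0.0834  0.1429]
eef_rot [-0.0071  0.6237  0.7816  0.0008]
contact_force [-2.0475  1.0978  2.2399]
ft_torque [ 0.0515 -0.3093 -0.065 ]
width 0.016
drum 1.724640374057335
pin scene 35 208 215 211.97 [0.0456 0.0518 0.0573]
pin wrist 508 113 137 124.72 [0.0485 0.058  0.0593]
pin top 20 239 244 241.3 [0.053  0.0565 0.0588]
fz tz [np.float64(-0.083)]
```

The pin has risen 4.7 mm, so the crest is close.

{"op": "send_rows", "data": {"moves": [[0,0,0,0,0,0.07,255],[0,0,0,0,0,0.07,255],[0,0,0,0,0,0,255]]}}

```text
clock: 9.38
ee_pos: [0.5118, -0.0834, 0.1429]
eef_rot: [-0.007, 0.568, 0.823, 0.0]
contact_force: [-1.7, 1.5, 2.3]
width: 0.0157
```

```bash
python3 s.py|grep -v joint
```

```text
clock 9.375
ee_pos [ 0.5118 -0.0834  0.1429]
eef_rot [-7.400e-03  5.676e-01  8.233e-01  2.000e-04]
contact_force [-1.6565  1.4582  2.3007]
ft_torque [ 0.117  -0.3182 -0.021 ]
width 0.0157
drum 1.864438917833051
pin scene 38 208 215 211.68 [0.0464 0.0532 0.0586]
pin wrist 496 103 125 113.7 [0.0514 0.0593 0.0607]
pin top 17 239 244 241.35 [0.056  0.0576 0.0597]
fz tz [np.float64(-0.019)]
```

{"op": "send_rows", "data": {"moves": [[0,0,0,0,0,0.08,255],[0,0,0,0,0,0.07,255],[0,0,0,0,0,0,255]]}}

```text
clock: 9.9
ee_pos: [0.5117, -0.0834, 0.1428]
eef_rot: [-0.008, 0.504, 0.863, -0.0]
contact_force: [-2.7, 1.3, 1.5]
width: 0.0159
```

```bash
python3 s.py|grep -v joint
```

```text
clock 9.9
ee_pos [ 0.5117 -0.0834  0.1428]
eef_rot [-7.600e-03  5.044e-01  8.635e-01 -4.000e-04]
contact_force [-2.7453  1.2513  1.5495]
ft_torque [ 0.187  -0.3548  0.1276]
width 0.0159
drum 2.0142504411131714
pin scene 34 209 215 212.09 [0.0455 0.0529 0.0582]
pin wrist 460 94 116 104.91 [0.0534 0.0579 0.0591]
pin top 16 239 244 241.25 [0.0535 0.0559 0.0579]
fz tz [np.float64(0.035)]
```

The knob is past the crest: the pin is falling and the torque has reversed.

{"op": "send_rows", "data": {"moves": [[0,0,0,0,0,0.08,255],[0,0,0,0,0,0.08,255],[0,0,0,0,0,0.04,255],[0,0,0,0,0,0,255]]}}

```text
clock: 10.55
ee_pos: [0.5114, -0.0835, 0.1428]
eef_rot: [-0.008, 0.415, 0.91, -0.001]
contact_force: [-2.1, 0.8, 2.8]
width: 0.0157
```

```bash
python3 s.py|grep -v joint
```

```text
clock 10.55
ee_pos [ 0.5114 -0.0835  0.1428]
eef_rot [-0.0078  0.4153  0.9096 -0.0013]
contact_force [-2.1144  0.7745  2.8453]
ft_torque [ 0.2394 -0.3228  0.1464]
width 0.0157
drum 2.2149712439304965
pin scene 20 212 215 213.6 [0.0447 0.0474 0.0494]
pin wrist 389 88 110 98.73 [0.048  0.0493 0.0504]
pin top 14 240 244 241.86 [0.0462 0.0476 0.0503]
fz tz [np.float64(0.182)]
```

{"op": "send_rows", "data": {"moves": [[0,0,0,0,0,0.03,255],[0,0,0,0,0,0,200],[0,0,0,0,0,0,150],[0,0,0,0,0,0,100],[0,0,0,0,0,0,100],[0,0,0,0,0,0,100]]}}

```text
clock: 11.45
ee_pos: [0.5113, -0.0837, 0.1421]
eef_rot: [-0.008, 0.402, 0.916, -0.002]
contact_force: [-0.2, 0.0, -0.3]
width: 0.0488
```

```bash
python3 s.py|grep -v joint
```

```text
clock 11.45
ee_pos [ 0.5113 -0.0837  0.1421]
eef_rot [-0.008   0.4016  0.9158 -0.0016]
contact_force [-0.1866  0.0347 -0.2607]
ft_torque [ 0.0116 -0.1003  0.0002]
width 0.0488
drum 2.245060870347775
pin scene 16 213 215 214.0 [0.0438 0.0464 0.0476]
pin wrist 392 87 109 98.23 [0.0467 0.048  0.0491]
pin top 14 240 244 241.86 [0.0444 0.0458 0.048 ]
fz tz [np.float64(0.055)]
```

The pin has sunk to 49 mm, about 3 mm proud. Lift off straight up and verify.

{"op": "send_rows", "data": {"moves": [[0,0,20,0,0,0,100],[0,0,25,0,0,0,100],[0,0,35,0,0,0,100],[0,0,30,0,0,0,100],[-40,0,10,0,0,0,100],[-40,0,0,0,0,0,100],[0,0,0,0,0,0,100]]}}

```text
clock: 12.48
ee_pos: [0.4287, -0.0835, 0.2656]
eef_rot: [-0.008, 0.401, 0.916, -0.002]
contact_force: [1.3, -0.7, 0.1]
width: 0.0532
```

```bash
python3 s.py|grep -v joint
python3 - <<'E'
from h import *
a,P=grab('wrist','w3.png');b,Q=grab('scene')
cv2.imwrite('pics/f.png',np.vstack([a[:,:,::-1],cv2.resize(b[140:270,160:420,::-1],(640,320))])[:600])
w=(a.max(-1)<70)&(P[...,2]>.096)&(P[...,2]<.107)&(abs(P[...,0]-.512)<.07)&(abs(P[...,1]+.084)<.06)
print(w.sum(),cv2.minAreaRect((P[w][:,:2]*1000).astype('float32')))
E
```

```text
clock 12.475
ee_pos [ 0.4287 -0.0835  0.2656]
eef_rot [-0.0082  0.4014  0.9159 -0.0019]
contact_force [ 1.3229 -0.7496  0.1262]
ft_torque [ 0.0273 -0.168  -0.0184]
width 0.0532
drum 2.245424826553701
pin scene 16 213 215 214.0 [0.0446 0.0465 0.0477]
pin wrist 136 156 168 161.83 [0.0461 0.0479 0.049 ]
pin top 24 240 244 241.96 [0.0431 0.0465 0.0484]
fz tz [np.float64(-0.034)]
326 ((493.9742431640625, -67.41475677490234), (14.594473838806152, 35.52199935913086), 48.874961853027344)
```

View pics/f.png

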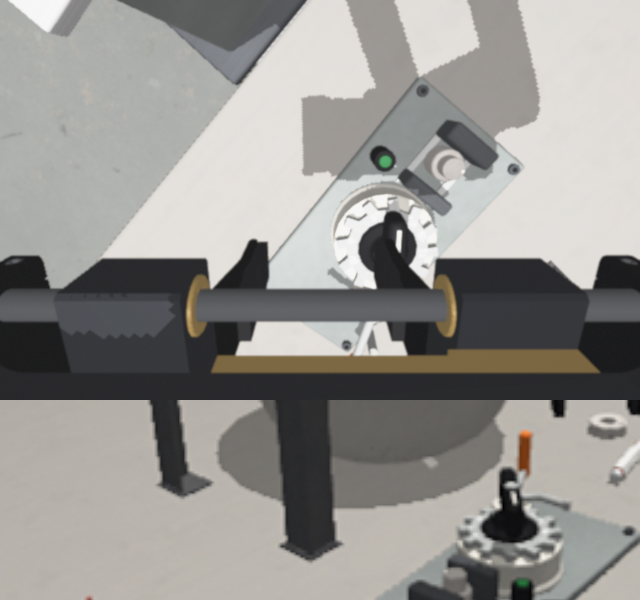

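The picture shows the pin low at (384,160), the master upright at (450,165) between the jaws, and the wing turned and free of the fingers. One last numeric check of the post and bottle, then hand in.

Run:
```python
from h import *
b,X=grab('scene')
m=cv2.inRange(cv2.cvtColor(b,cv2.COLOR_RGB2HSV),(5,150,80),(20,255,255))>0
m&=(X[...,2]>.05)&(X[...,2]<.11)&(abs(X[...,1]+.195)<.04);o=np.nanmedian(X[m],0);print('post',o)
bt=(X[...,2]>.015)&(abs(X[...,0]-.635)<.05)&(abs(X[...,1]-.27)<.05);print('bottle',np.nanmin(X[bt],0),np.nanmax(X[bt],0))
if o[0]>.56: print(r.job_done())
```

```text
post [ 0.57618824 -0.19015264  0.07671142]
bottle [0.62359269 0.25779015 0.01532724] [0.65841826 0.29202536 0.09771124]
the job is handed in; nothing more can be done
None
```

The clamp is released and the job was handed in at about 12.6 s.

- **Pawl:** I pushed the post over with closed fingers and it snapped off the wheel. It was still off at the last check, with the post at x ≈ 0.577 m against about 0.579 m expected for fully off.
- **Knob:** I gripped the wing and turned it counter-clockwise in one grasp. The crest came at about 1.86 rad, and I let go in the notch at about 2.24 rad.
- **Indicator pin:** its top rose from 54 mm to 61 mm at the crest, then sank to 49 mm (about 3 mm proud). It stayed there after I let go and lifted clear.
- **Surroundings:** the last picture showed the setting master upright between the jaws. The oil bottle's measurements were unchanged.
- **Failed check:** the final wing-angle fit from the wrist picture was useless, because a finger hid part of the wing. The 2.24 rad comes from the tool's rotation and agrees with the pin height.

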